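# Nip a glue jar in the clamping board and unscrew its tight lid

## Robot

A 6-joint arm with a two-finger parallel gripper is mounted at the origin on the work surface. World frame = base frame: x ahead of the robot, y to its left, z up, the work surface at z = 0. Lengths are in mm, angles in rad, forces in N, time in s.
With the tool pointing down it reaches from about 275 to 825 mm from the base axis. Payload 4.9 kg.
Tool frame: the origin (TCP) lies between the finger pads; the fingertips stand 11 mm ahead of it and the grasp point (between the pads) lies 8 mm behind it; z points along the fingers, y is the line along which they close (so a half turn about z gives the same grasp; the last joint's range is limited). The gripper opens to 85 mm and grips with 20 to 120 N. Pads are 22 mm wide; open, the fingers measure 114 mm over their backs; the gripper's body (76 mm by 85 mm) begins 54 mm behind the grasp point. The pads swing forward as they close: fully open they stand 13 mm farther back than shut.
Start: joints at [-1.4, 0.326, -0.193, 1.052, 0, 1.437], TCP at [165.068, -524.663, 242.281] pointing down, gripper open.
Joint ranges: [-2.65, 2.65], [-0.97, 1.79], [-1.3, 1.35], [-1.93, 2.1], [-1.47, 1.37], [-3.14, 3.14]. Speed limits (rad/s): [2.57, 2.57, 3.14, 3.14, 3.14, 3.14].

## Interface

Orientations are given as a unit quaternion [x, y, z, w].
In Python, from cell import ctrl, optics, ticket gives the robot as it stands.
- The arm moves only by the tool play_rows, never from a script. Its arguments are lists of equal length, an entry for each row: "linear": the shift along the tool's x, y, z in mm, a list of three; "dr": the turn, a rotation vector about the tool's x, y, z in units of 10 degrees (1.0 is 10 degrees), a list of three; "fingers": the opening, from -1 (shut) to 1 (fully open). A call has exactly 10 rows; each row is the pose to reach, as a shift and turn from the pose commanded when the call began, along the tool's axes at that moment; what a row does not reach only later rows make up. A row lasts 1/8 s, in which the tool goes at most 62.5 mm and 10.7 degrees, less where a joint would pass 70% of its speed; a pose out of reach is approached as far as the arm can. A call with a gripper value outside its range is refused whole. The fingers move at their own pace and stop on an object; "grip_force" is the grip in N (left out, the last holds). Time passes only in rows, so rows that repeat a pose let the fingers close, or fill a call up. It gives the time, the measured TCP pose, the force, the opening and the grip force at its end, in the units of the state.
- ctrl.get_state(): the state, without advancing time (a new reading comes with each control period).
- optics.get_image(name): name is "side" or "top" or "wrist"; returns the picture (420x560x3 uint8, red, green, blue); there is no depth.
- optics.camera_info(name): a dict with "fovy" (degrees; the focal length in pixels is half the picture's height over the tangent of half this angle, whatever the lens; pixels are square), "cx", "cy" (the principal point, pixels), "cam_to_world" (4x4, takes a point from camera to world coordinates); the wrist camera has in their place "T_tool_cam" (4x4, takes a point from camera to tool coordinates, whose origin is the TCP and whose axes are the flange's). Camera axes: x right, y down, z forward; pixel columns grow to the right and rows downward; lengths in mm; the calibration is good to about 2 mm. A picture is of the moment at which its call begins: read the wrist's pose just before it. camera_info takes no time and is no camera call.
- ticket.close_job(): hands the job in; it is judged then, once.
The state is a dict: "t": time; "joints": joint angles; "joint_vel": joint speeds; "joint_torque": joint torques, N m; "eef_pos": TCP position; "tcp_rot": TCP orientation; "force": force on the tool from outside, world axes, zero at the start; "wrist_torque": the same for the moment, N m; "finger_gap": finger opening in mm; "grasp_force": force on a finger pad.
Only numpy, scipy, OpenCV 4.12 (cv2) and the standard library are available. Lean on these libraries where they do the work, as an engineer would, in place of code of your own. Each camera call takes 0.05 s, during which the arm holds its last target. There are 200 camera calls.

## Task

The lid of the square glue jar is screwed on tight: slide the wooden stop along its track until the jar is nipped square against the fence, lock the stop there by turning its wing knob fully clockwise, then unscrew the lid anticlockwise and stop turning as soon as its lugs let go. Lift the lid straight up and finish still holding it, level, over the open mouth and a centimetre or two clear of the rim so that it drips back into the jar; do not put it down or let go. Leave the jar standing locked in the clamp, neither spun, tipped nor lifted, and leave the bar clamp, the offcuts and the brush alone.

Things in the scene. Friction and masses are not known exactly. Their poses are not given: they have to be found in the camera images.
- board: Clamping board fixed to the bench: plywood 160 (x) x 360 (y) x 18 mm, flat on top, with an aluminium T-track let in flush along its middle (y). Origin: centre of its underside, on the bench; z up, y along the track towards the fence. A hardwood fence 130 (x) x 45 (y) x 45 mm high is screwed across the +y end. Position and yaw vary.
- fence_face (a point): Middle of the fence's upright face that looks at the jar (towards the board's -y), 22.5 mm above the board's top; axes as the board's.
- stop (a joint): Travel of the sliding stop in m, 0 to 0.09, growing towards the fence (board +y). The gap between stop face and fence face is 0.164 minus this, so the 84 mm jar is nipped at about 0.080. Unlocked it slides with about 3 N and stays where left (pushing the loose jar along adds 3 to 9 N); locked it holds over 80 N. It can be slid by its wing knob.
- stop_face (a point): Middle of the stop's upright face that looks at the jar (towards board +y), 22.5 mm above the board's top; axes as the board's. The stop is a hardwood block 100 (x) x 60 (y) x 45 mm high on the T-track; its top is 63 mm above the bench.
- knob (a joint): Turn of the wing knob on top of the stop, in rad: 0 is slack, grows CLOCKWISE seen from above, comes up hard at its end at 1.4 (fully tight; 0.2 to 0.5 N m to turn). The stop is firmly locked from 1.2 on; the knob stays where left. At 0 the wing lies along the board's x axis, across the track. Starts slack, 0 to 0.25.
- knob_grip (a point): On the knob's vertical axis at mid-height of its wing, 92 mm above the bench, 38 mm behind the stop's face; x axis along the wing, turning with it. The wing is an upright black plastic bar 50 mm long, 12 mm thick, 18 mm high (83 to 101 mm above the bench); under it a hub of radius 11 mm from 80 mm up, on a thin bolt.
- jar: Loose white plastic jar full of glue, 0.45 to 0.9 kg, 84 x 84 mm square, 78 mm high to its flat shoulder, standing on the board between stop and fence, touching neither and a little askew. Origin: centre of its underside; axes along its sides, z up. Above the shoulder a round neck, 44 mm across, carries the lid.
- jar_mouth (a point): Centre of the jar's rim, the top of the neck, 102 mm above the jar's underside (120 mm above the bench); axes as the jar's. Four short thread ramps on the neck hold down the lid's four inner lugs. The lid's skirt must rise 18 mm from closed to clear the rim.
- lid: Loose grey plastic twist-off lid, 60 mm across, 21 mm high, 0.05 kg, ribbed skirt, screwed tight on the jar. Origin: centre of the skirt's lower edge; closed, this is 84 mm above the jar's underside (102 above the bench, 6 above the shoulder, 18 below the rim) and its x axis agrees with the jar's; z up.
- lid_top (a point): Centre of the lid's flat top, 21 mm above its origin; axes as the lid's. Breaking the lid loose takes 1 to 1.6 N m. Turned ANTICLOCKWISE from above, its lugs leave the threads at 0.82 rad (47 degrees) and it lifts straight off; from about 1.3 rad (75 degrees) they run into the next threads, so about 1.05 rad is right.
- bar_clamp: Bystander: steel bar clamp lying on the bench to the robot's right, bar 400 mm long, jaws 120 mm. Origin: underside at the middle of the bar.
- offcuts: Bystander: pile of three pale wooden slats, 75 x 160 x 42 mm in all, to the robot's left. Origin: centre of the underside.
- brush: Bystander: glue brush 190 mm long lying on the bench beyond the fence, to the left. Origin: under its middle.
There are look-alikes about, which are no part of the job. Of the things that look like the jar, the smallest one is meant.

How it is judged:
By the outcome, as a careful person would: the job done as asked, in the order asked, and still so for the second after the job is handed in, while the arm keeps its last pose, push and grip.
It also fails if it takes over 45 s, if anything falls off the work surface, if the arm or the gripper's body presses on something with over 40 N, if the wrist force passes 120 N, or if a joint passes its speed limit or range.

## Working session

There is one attempt and no reset: what is moved stays moved. The work goes in short steps, Python scripts to look and compute and a tool call to move; the robot and the scene stay as the last step left them, time stands still between calls to the robot, and variables do not carry over. Pictures are saved under pics/ and viewed, at most 10 in all, crops included, and the job is handed in when it is done.

Besides the shell and the picture viewer there is one more tool, called after "Emit:" as name(argument=value, ...) on one line, values as JSON. play_rows: Moves the arm, as the interface text tells. Its arguments: {"type":"object","properties":{"linear":{"type":"array","items":{"type":"array","items":{"type":"number"}}},"dr":{"type":"array","items":{"type":"array","items":{"type":"number"}}},"fingers":{"type":"array","items":{"type":"number"}},"grip_force":{"type":"number"}},"required":["linear","dr","fingers"]}

```bash
mkdir -p pics; ls; cat > h.py <<'E'
import numpy as np, cv2
from cell import ctrl, optics, ticket
from scipy.spatial.transform import Rotation as R
def shot(n,f):
    s=ctrl.get_state(); im=np.array(optics.get_image(n)); cv2.imwrite('pics/'+f+'.png',im[:,:,::-1]); np.save('pics/'+f+'.npy',np.r_[s['eef_pos'],s['tcp_rot']]); return im
def cam(n,pose=None):
    i=optics.camera_info(n); f=210/np.tan(np.radians(i['fovy'])/2)
    if n=='wrist':
        T=np.eye(4);T[:3,:3]=R.from_quat(pose[3:]).as_matrix();T[:3,3]=pose[:3];T=T@np.array(i['T_tool_cam'])
    else: T=np.array(i['cam_to_world'])
    return f,i['cx'],i['cy'],T
def ray(n,px,pose=None):
    f,cx,cy,T=cam(n,pose); d=T[:3,:3]@np.array([(px[0]-cx)/f,(px[1]-cy)/f,1]); return T[:3,3],d/np.linalg.norm(d)
def onz(n,px,z,pose=None):
    o,d=ray(n,px,pose); return o+d*(z-o[2])/d[2]
def tri(*rs):
    A=0;b=0
    for o,d in rs:
        P=np.eye(3)-np.outer(d,d);A=A+P;b=b+P@o
    p=np.linalg.solve(A,b); return p,[np.linalg.norm((np.eye(3)-np.outer(d,d))@(p-o)) for o,d in rs]
def proj(n,p,pose=None):
    f,cx,cy,T=cam(n,pose); q=T[:3,:3].T@(np.array(p)-T[:3,3]); return np.array([f*q[0]/q[2]+cx,f*q[1]/q[2]+cy])
E
python3 - <<'E'
from h import *
for n in('side','top','wrist'): print(n,optics.camera_info(n))
a=shot('side','s0');b=shot('top','t0')
print(ctrl.get_state())
E
```

```text
pics
side {'fovy': 48.14951188086882, 'cx': 272.266012534408, 'cy': 208.626395222497, 'cam_to_world': array([[-9.44514547e-01, -2.13631745e-01,  2.49507010e-01,
         1.95483434e+02],
       [-3.27687205e-01,  5.60438069e-01, -7.60611771e-01,
         1.05922531e+03],
       [ 2.26575929e-02, -8.00169137e-01, -5.99346299e-01,
         9.45823478e+02],
       [ 0.00000000e+00,  0.00000000e+00,  0.00000000e+00,
         1.00000000e+00]])}
top {'fovy': 57.44478114525376, 'cx': 284.1487311976184, 'cy': 205.4706531097129, 'cam_to_world': array([[ 2.63265953e-02, -9.91243179e-01,  1.29398111e-01,
         3.79479520e+02],
       [-9.99651859e-01, -2.63319683e-02,  1.66962277e-03,
        -1.57218082e+01],
       [ 1.75230478e-03, -1.29397018e-01, -9.91591318e-01,
         1.30573164e+03],
       [ 0.00000000e+00,  0.00000000e+00,  0.00000000e+00,
         1.00000000e+00]])}
wrist {'fovy': 64.06473118255491, 'cx': 274.6774479323958, 'cy': 211.10865457363911, 'T_tool_cam': array([[-4.62593868e-04, -9.48343047e-01, -3.17246356e-01,
         8.15661854e+01],
       [ 9.99999783e-01, -2.8958
[... 228 characters left out ...]
': 0.1, 'joints': array([-1.40023918e+00,  3.26889510e-01, -1.93494539e-01,  1.05199187e+00,
       -6.64768245e-06,  1.43661830e+00]), 'joint_vel': array([ 0.00221903, -0.00143896,  0.00161604,  0.00143187, -0.00108039,
        0.00056044]), 'joint_torque': array([ 6.43251042e-04, -4.44239402e+01,  2.63037783e+01,  7.88283243e-03,
       -9.88558031e-05, -1.81101827e-07]), 'eef_pos': array([ 164.95591702, -524.14808806,  241.5653226 ]), 'tcp_rot': array([ 9.88414190e-01,  1.51778670e-01, -1.76885836e-05, -7.89607247e-04]), 'force': array([0.25209582, 0.26096186, 0.11507351]), 'wrist_torque': array([ 0.02101353, -0.01630485,  0.01309467]), 'grasp_force': 0.0, 'finger_gap': 85.33806087566721}
```

View pics/t0.png

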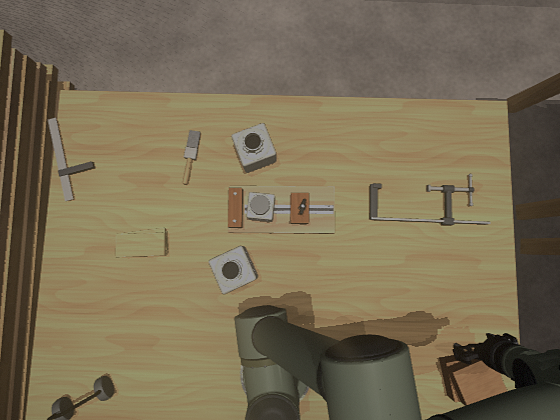

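View pics/s0.png

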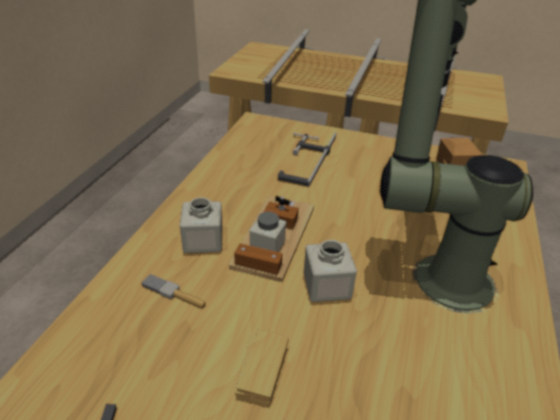

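Top view: jar candidates are at (253,145), (232,270), both open and larger with dark mouths, and (260,206). That last one is the smallest and carries the grey lid. It sits on the board between the fence (235,208) and the stop (300,208), so it is the one meant. The side view agrees: jar at (268,232), fence (258,258), stop (282,212). I'll confirm in an enlarged crop.

```bash
python3 - <<'E'
import cv2,numpy as np
t=cv2.imread('pics/t0.png')[175:245,215:345]; s=cv2.imread('pics/s0.png')[185:285,220:330]
t=cv2.resize(t,None,fx=6,fy=6,interpolation=cv2.INTER_CUBIC); cv2.imwrite('pics/c0.png',t)
cv2.imwrite('pics/c1.png',cv2.resize(s,None,fx=5,fy=5,interpolation=cv2.INTER_CUBIC))
E
```

```text
(no output)
```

View pics/c0.png

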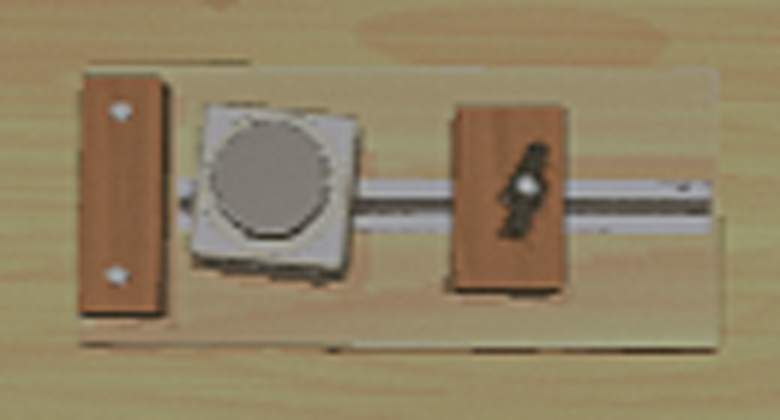

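View pics/c1.png

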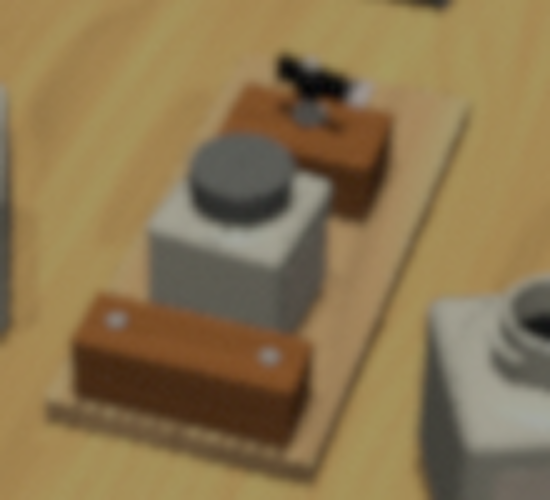

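```bash
cat >> h.py <<'E'
def q_yaw(yaw): return R.from_euler('z',yaw)*R.from_euler('x',np.pi)   # tool down, tool x at yaw
def delta(p,yaw,s=None):
    s=s or ctrl.get_state(); r=R.from_quat(s['tcp_rot'])
    return np.round(r.inv().apply(np.array(p)-s['eef_pos']),1), np.round(np.degrees((r.inv()*q_yaw(yaw)).as_rotvec())/10,3)
E
python3 - <<'E'
from h import *
T=lambda x,y:(x/6+215-.4,y/6+175-.4); S=lambda x,y:(x/5+220-.4,y/5+185-.4)
pts={'knobtop':((527,186),(312,68)),'lidtop':((270,178),(243,165)),'fenceL':((120,109),(116,319)),'fenceR':((116,274),(269,355)),'stopcorner':((565,290),(390,122))}
for k,(a,b) in pts.items():
    p,e=tri(ray('top',T(*a)),ray('side',S(*b))); print(k,p.round(1),np.round(e,1))
print('lid@123',onz('top',T(270,178),123),'knob@100',onz('top',T(525,190),100))
for a in((540,148),(512,235)): print('wing',onz('top',T(*a),101))
for a in((82,345),(718,350),(715,68)):print('board',onz('top',T(*a),18))
for a in((160,75),(160,312),(455,106),(452,290),(565,106),(565,290)):print('fence/stop z63',onz('top',T(*a),63))
for a in((205,103),(357,117),(343,272),(193,252)): print('jar z96',onz('top',T(*a),96))
E
```

```text
knobtop [536.7 -71.7 103. ] [0.8 0.8]
lidtop [534.6  62.5 125.5] [0.7 0.7]
fenceL [578.  149.3  67.7] [0.7 0.7]
fenceR [487.9 147.6  68. ] [0.5 0.5]
stopcorner [488.5 -95.2  57.2] [1.5 1.5]
lid@123 [535.56991764  62.7727912  123.        ] knob@100 [535.78843542 -70.68769583 100.        ]
wing [558.28987028 -78.12901126 101.        ]
wing [511.57411191 -64.27814718 101.        ]
board [452.40529103 171.63096571  18.        ]
board [ 459.01754102 -184.24828547   18.        ]
board [ 619.22771935 -181.035161     18.        ]
fence/stop z63 [598.8401843  129.02179115  63.        ]
fence/stop z63 [468.80177344 123.71256934  63.        ]
fence/stop z63 [585.92967053 -33.11691199  63.        ]
fence/stop z63 [484.91450104 -33.9366265   63.        ]
fence/stop z63 [587.532983   -93.33224564  63.        ]
fence/stop z63 [486.53571834 -95.15205281  63.        ]
jar z96 [578.52010238 100.58895123  96.        ]
jar z96 [573.12457268  19.38207267  96.        ]
jar z96 [490.11555295  24.30845484  96.        ]
jar z96 [498.61828823 103.87442216  96.        ]
```

The crop shows the lidded jar, slightly askew, lid centre at crop (270,178). The wing knob is at (527,186), its wing turned a little clockwise. The side crop agrees, with the lid at (243,165) and the knob at (312,68). From the two views the knob top is at (537,-72,103) and the lid top at (535,62.5,125). Now I'll move above the knob.

```bash
python3 - <<'E'
from h import *
print(delta([536,-71,205],np.pi-.24))
E
```

```text
(array([ 489.9, -320.9,   37.2]), array([-2.0000e-03, -1.2000e-02, -1.4879e+01]))
```

Emit:
play_rows(linear=[[49,-32,4],[98,-64,8],[147,-96,11],[196,-128,15],[245,-160,19],[294,-193,22],[343,-225,26],[392,-257,30],[441,-289,33],[490,-321,37]], dr=[[0,0,-1],[0,0,-2],[0,0,-3],[0,0,-4],[0,0,-5],[0,0,-6],[0,0,-7],[0,0,-8],[0,0,-9],[0,0,-10]], fingers=[0.1,0.1,0.1,0.1,0.1,0.1,0.1,0.1,0.1,0.1], grip_force=40)

```text
t: 1.35
eef_pos: [537.0, -69.7, 205.0]
tcp_rot: [0.517, 0.856, -0.0, -0.0]
force: [1.4, -1.0, -0.1]
finger_gap: 47.0
grasp_force: 0.0
```

```bash
python3 - <<'E'
from h import *
s=ctrl.get_state();print(s['t'],s['joints'].round(3),s['eef_pos'],s['finger_gap'],delta([536,-71,205],np.pi-.24))
E
```

```text
1.35 [-0.265  0.339 -0.274  0.958 -0.     0.82 ] [537.03410844 -69.70154564 204.96559267] 46.973651894890175 (array([-0.7, -1.5, -0. ]), array([-2.000e-03, -0.000e+00, -4.845e+00]))
```

Emit:
play_rows(linear=[[-0.7,-1.5,0],[-0.7,-1.5,0],[-0.7,-1.5,0],[-0.7,-1.5,0],[-0.7,-1.5,0],[-0.7,-1.5,0],[-0.7,-1.5,0],[-0.7,-1.5,0],[-0.7,-1.5,0],[-0.7,-1.5,0]], dr=[[0,0,-1],[0,0,-2],[0,0,-3],[0,0,-4],[0,0,-4.85],[0,0,-4.85],[0,0,-4.85],[0,0,-4.85],[0,0,-4.85],[0,0,-4.85]], fingers=[0.1,0.1,0.1,0.1,0.1,0.1,0.1,0.1,0.1,0.1])

```text
t: 2.6
eef_pos: [535.1, -72.7, 205.3]
tcp_rot: [0.122, 0.992, -0.0, -0.0]
force: [-0.3, -0.5, 0.1]
finger_gap: 47.2
grasp_force: 0.0
```

```bash
python3 - <<'E'
from h import *
s=ctrl.get_state();print(s['t'],s['joints'].round(3),s['eef_pos'],s['finger_gap'],s['force'])
w=shot('wrist','w1'); pose=np.load('pics/w1.npy')
print(proj('wrist',[536,-71,101],pose),proj('wrist',[535,62.5,123],pose))
E
```

```text
2.6 [-0.272  0.336 -0.278  0.957 -0.    -0.027] [535.12752976 -72.73415813 205.28174557] 47.18383824760701 [-0.31436901 -0.51837141  0.11317561]
[276.62012318 215.22412761] [475.35859815 177.69716138]
```

View pics/w1.png

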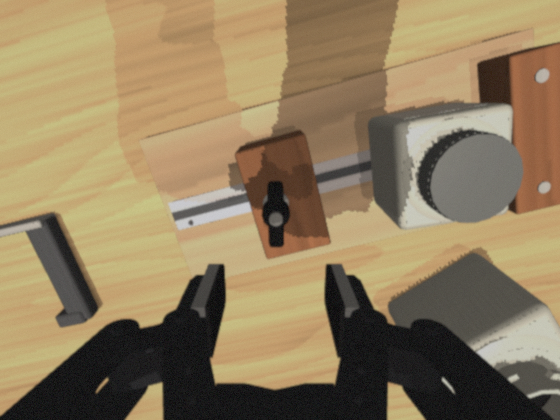

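The wing stands upright in the wrist picture, (275,181) to (276,247), so the tool is aligned with it. Its centre (276,214) matches the prediction, and the lid is at about (475,177). Refining, then descending.

```bash
python3 - <<'E'
from h import *
pose=np.load('pics/w1.npy'); im=cv2.imread('pics/w1.png')
roi=im[170:260,240:320]; m=(roi.max(2)<40).astype(np.uint8)
n,l,st,c=cv2.connectedComponentsWithStats(m); print(st[1:],c[1:]+[240,170])
print(onz('wrist',(275.5,214),101,pose), tri(ray('wrist',(275.5,214),pose),ray('top',(302.4,205.6)),ray('side',(282,198.2))))
a=onz('wrist',(275,182),101,pose);b=onz('wrist',(276,246),101,pose);print(a,b,np.arctan2((a-b)[1],(a-b)[0]))
print(delta([535.7,-71.3,95],np.pi-.25))
E
```

```text
[[ 23  12  26  64 887]] [[275.53325817 211.08906426]]
[534.86263433 -71.57570896 101.        ] (array([535.97716288, -71.60095228, 102.64596827]), [np.float64(1.5795855907020064), np.float64(1.6131925586261098), np.float64(0.40642102792689283)])
[511.12437417 -66.01277549 101.        ] [560.15256194 -77.50226734 101.        ] 2.911401868062068
(array([ -0.2,   1.5, 110.3]), array([-0.   ,  0.   ,  0.027]))
```

Emit:
play_rows(linear=[[0,1,20],[0,1.2,40],[0,1.2,60],[0,1.2,80],[0,1.2,95],[0,1.2,106],[0,1.2,110],[0,1.2,110],[0,1.2,110],[0,1.2,110]], dr=[[0,0,0],[0,0,-0.05],[0,0,-0.05],[0,0,-0.05],[0,0,-0.05],[0,0,-0.05],[0,0,-0.05],[0,0,-0.05],[0,0,-0.05],[0,0,-0.05]], fingers=[0,0,0,0,0,0,0,-1,-1,-1], grip_force=60)

```text
t: 3.9
eef_pos: [535.5, -71.8, 95.8]
tcp_rot: [0.118, 0.993, -0.0, 0.0]
force: [-1.8, -0.6, 2.9]
finger_gap: 19.1
grasp_force: 58.7
```

```bash
python3 - <<'E'
from h import *
s=ctrl.get_state();print(s)
print(delta([535.7-1.4,-71.3+75,95],np.pi-.23))
E
```

```text
{'t': 3.9, 'joints': array([-2.69631053e-01,  4.52100245e-01, -4.16028457e-01,  7.02137191e-01,
       -3.68906584e-04, -3.32784469e-02]), 'joint_vel': array([ 0.00051193,  0.00096745, -0.00152226, -0.00253332,  0.00058059,
       -0.00070543]), 'joint_torque': array([ 4.08744179e-01, -4.49481511e+01,  2.16543657e+01, -6.17633220e-01,
        2.71565029e-01, -2.81890703e-02]), 'eef_pos': array([535.52641423, -71.7516821 ,  95.82857702]), 'tcp_rot': array([ 1.17901469e-01,  9.93025246e-01, -2.22356740e-04,  2.34351161e-04]), 'force': array([-1.82810293, -0.61390945,  2.94291965]), 'wrist_torque': array([-0.12094705,  0.38888232,  0.01047831]), 'grasp_force': 58.69805932044983, 'finger_gap': 19.14352105782495}
(array([18.9, 73.1,  0.8]), array([-0.002,  0.003, -0.036]))
```

```bash
python3 - <<'E'
from h import *
w=shot('wrist','w2'); cv2.imwrite('pics/w2c.png',cv2.resize(w[200:400,180:380,::-1],None,fx=3,fy=3,interpolation=cv2.INTER_CUBIC))
E
```

```text
(no output)
```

View pics/w2c.png

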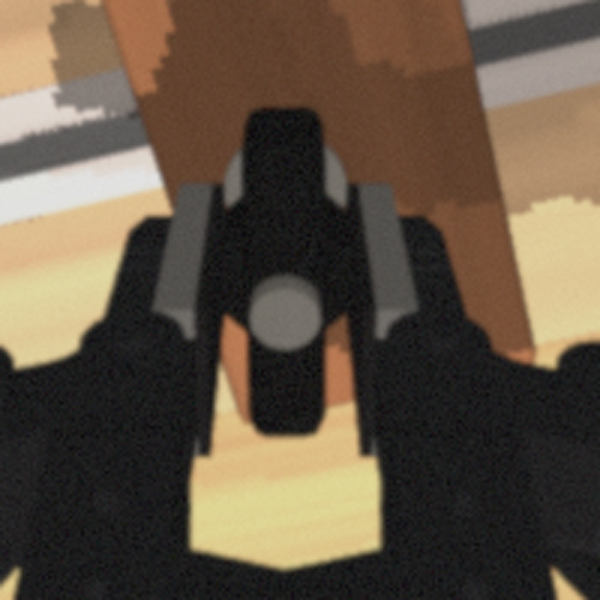

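The pads (crop inner edges x≈210 and 365) have closed on the round hub around the bolt (285,312), not on the wing. I'm too low, so I'll open a little, rise 5 mm and close again.

Emit:
play_rows(linear=[[0,0,0],[0,0,0],[0,0,-3],[0,0,-5.5],[0,0,-5.5],[0,0,-5.5],[0,0,-5.5],[0,0,-5.5],[0,0,-5.5],[0,0,-5.5]], dr=[[0,0,0],[0,0,0],[0,0,0],[0,0,0],[0,0,0],[0,0,0],[0,0,0],[0,0,0],[0,0,0],[0,0,0]], fingers=[-0.3,-0.3,-0.3,-0.3,-0.3,-1,-1,-1,-1,-1], grip_force=60)

```text
t: 5.2
eef_pos: [535.6, -71.7, 101.2]
tcp_rot: [0.118, 0.993, -0.0, 0.0]
force: [-0.8, 0.4, 5.5]
finger_gap: 17.8
grasp_force: 58.6
```

```bash
python3 - <<'E'
from h import *
s=ctrl.get_state();print(s['t'],s['eef_pos'],s['force'],s['wrist_torque'],s['finger_gap'],s['grasp_force'])
print(delta([535.7-1.4,-71.3+75,101],np.pi-.23))
E
```

```text
5.2 [535.59205608 -71.71887032 101.22609455] [-0.79901767  0.38202895  5.47793257] [-0.02737549  0.31257821  0.02246827] 17.829348695322874 58.55879366397858
(array([18.9, 73. ,  0.2]), array([-0.002,  0.003, -0.036]))
```

```bash
python3 - <<'E'
from h import *
w=shot('wrist','w3'); cv2.imwrite('pics/w3c.png',cv2.resize(w[220:370,200:350,::-1],None,fx=4,fy=4,interpolation=cv2.INTER_CUBIC))
E
```

```text
(no output)
```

View pics/w3c.png

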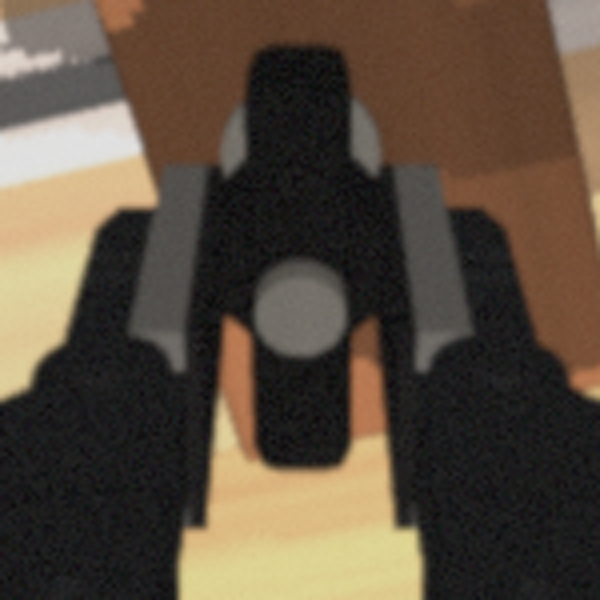

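```bash
python3 - <<'E'
from h import *
im=cv2.imread('pics/w3.png').astype(int).sum(2)
for r in (255,262,270,278,290,300): print(r,np.round(im[r-1:r+2,245:305].mean(0)).astype(int))
E
```

```text
255 [217 219 210 216 205 214 213 216 220 223 274 311 326 332 330 311 207 105
  60  65  71  60  59  76  65  74  66  71  81  67  72  74  70  84  57  55
  66  61  63  63  53  73 164 279 322 329 331 333 322 277 221 204 204 210
 210 206 210 212 213 217]
262 [234 229 233 230 235 220 180 142 110 115 183 268 264 209 142  83  78  74
  66  59  75  65  64  65  64  65  70  66  74  87  68  61  62  61  69  58
  79  73  74  69  57  55  56  68  85 120 189 253 275 218 141 102 109 170
 215 228 229 236 238 238]
270 [233 242 241 239 224 171 116  68  58  62  51  50  59  62  73  61  61  62
  60  73  71  63  67  79  61  51  61  67  60  57  71  62  68  72  72  75
  59  67  56  81  64  62  61  72  49  55  50  63  50  58  75  64  68  97
 152 215 232 235 234 239]
278 [236 237 238 221 172 107  88  81  70  70  66  65  65  71  62  75  50  56
  57  84  71  70  66  66  73  69  77  69  67  63  65  77  73  62  70  75
  65  68  71  72  72  70  57  79  60  78  70  62  73  75  58  65  64  58
  94 147 209 235 238 237]
290 [235 229 187 123  85  72  72  75  59  69  70  74  64  62  60  59  68  56
  71 122 180 219 244 264 280 291 302 310 314 317 319 318 315 314 297 288
 272 252 233 206 155  94  64  64  74  77  74  76  74  62  55  69  63  61
  59  73 108 165 224 234]
300 [222 157 105  75  70  55  60  60  64  67 150 250 285 253 202 135  96  90
 167 279 319 326 330 330 328 326 324 331 330 338 330 336 337 330 333 335
 327 332 334 336 302 208 119  77  89 124 166 193 177 134  66  46  56  59
  56  63  58  92 145 214]
```

The pads are on the round boss of the knob. The silhouette is about 20 mm wide and reaches almost to wing height, which matches the reported gap. That's a sound hold for sliding, and the wing will key between the pads when I turn. Sliding now, with a firmer grip.

Emit:
play_rows(linear=[[1,4,0],[3,11.7,0],[5,19.4,0],[7,27,0],[9,34.8,0],[11,42.5,0],[13,50.3,0],[15,58,0],[16.5,63.8,0],[17.6,68,0]], dr=[[0,0,0],[0,0,0],[0,0,0],[0,0,0],[0,0,0],[0,0,0],[0,0,0],[0,0,0],[0,0,0],[0,0,0]], fingers=[-1,-1,-1,-1,-1,-1,-1,-1,-1,-1], grip_force=100)

```text
t: 6.5
eef_pos: [534.3, -3.5, 101.4]
tcp_rot: [0.118, 0.993, -0.003, 0.0]
force: [-2.9, -7.1, 6.3]
finger_gap: 15.6
grasp_force: 98.0
```

```bash
python3 - <<'E'
from h import *
s=ctrl.get_state();print(s['t'],s['eef_pos'],s['force'],s['wrist_torque'],s['finger_gap'],s['grasp_force'])
r=R.from_quat(s['tcp_rot']); print(r.inv().apply([-.019*10,10,0]))
shot('top','t1');shot('wrist','w4')
E
```

```text
6.5 [534.34956285  -3.49400282 101.44798163] [-2.9275206  -7.09272207  6.30026858] [-1.4975943   0.48918068 -0.04079402] 15.645422602509854 98.01666855812073
[ 2.53679192  9.67458208 -0.05699458]
```

Emit:
play_rows(linear=[[0.2,1,0],[0.5,1.9,0],[0.7,2.9,0],[1,3.9,0],[1.3,4.8,0],[1.5,5.8,0],[1.8,6.8,0],[2,7.7,0],[2,7.7,0],[2,7.7,0]], dr=[[0,0,0],[0,0,0],[0,0,0],[0,0,0],[0,0,0],[0,0,0],[0,0,0],[0,0,0],[0,0,0],[0,0,0]], fingers=[-1,-1,-1,-1,-1,-1,-1,-1,-1,-1])

```text
t: 7.85
eef_pos: [534.2, 4.2, 101.4]
tcp_rot: [0.119, 0.993, -0.003, 0.0]
force: [-2.7, -6.1, 7.2]
finger_gap: 16.2
grasp_force: 98.1
```

```bash
python3 - <<'E'
from h import *
s=ctrl.get_state();print(s['t'],s['eef_pos'],s['force'],s['wrist_torque'],s['finger_gap'],s['grasp_force'])
E
```

```text
7.85 [534.18907808   4.18192958 101.42896876] [-2.68081261 -6.05160356  7.2065908 ] [-1.44062599  0.56163441 -0.01366281] 16.208169083893456 98.10846090316772
```

Emit:
play_rows(linear=[[0.2,0.7,0],[0.3,1.3,0],[0.5,1.9,0],[0.7,2.6,0],[0.8,3.2,0],[1,3.9,0],[1.2,4.5,0],[1.3,4.9,0],[1.3,4.9,0],[1.3,4.9,0]], dr=[[0,0,0],[0,0,0],[0,0,0],[0,0,0],[0,0,0],[0,0,0],[0,0,0],[0,0,0],[0,0,0],[0,0,0]], fingers=[-1,-1,-1,-1,-1,-1,-1,-1,-1,-1])

```text
t: 9.1
eef_pos: [534.2, 4.7, 101.5]
tcp_rot: [0.12, 0.993, -0.008, 0.001]
force: [-2.7, -20.3, 5.9]
finger_gap: 15.7
grasp_force: 98.0
```

```bash
python3 - <<'E'
from h import *
s=ctrl.get_state();print(s['t'],s['eef_pos'],s['force'],s['wrist_torque'],s['finger_gap'],s['grasp_force'])
w=shot('wrist','w5'); t=shot('top','t2')
b=cv2.resize(t[170:250,215:315],None,fx=3,fy=3,interpolation=cv2.INTER_CUBIC)
c=np.zeros((420+245,560,3),np.uint8);c[:420]=w;c[422:662,:300]=b
c=cv2.resize(c,None,fx=.9,fy=.9); cv2.imwrite('pics/j5.png',c[:,:,::-1])
E
```

```text
9.1 [534.23938529   4.69581511 101.47451563] [ -2.73337306 -20.32202149   5.94251326] [-4.18474901  0.54980153  0.06085677] 15.695808995842588 98.00301432609558
```

View pics/j5.png

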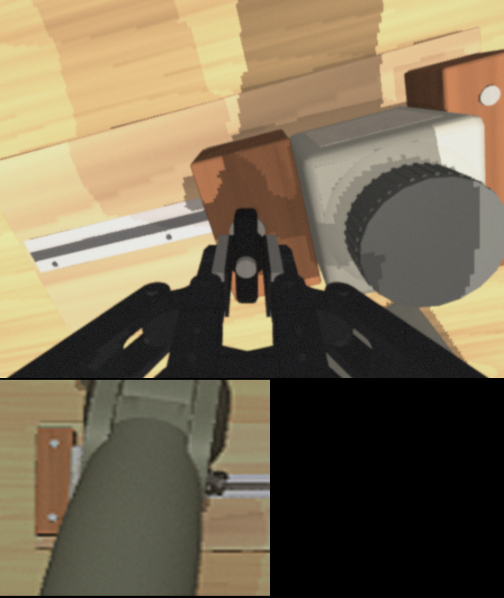

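The jar now sits flush along the stop face, edge (292,140)–(325,280) in the wrist view, and up against the fence. The push force rose to 20 N, so it is nipped. Next I'll turn the knob clockwise while keeping the push.

Emit:
play_rows(linear=[[0,0,0],[0,0,0],[0,0,0],[0,0,0],[0,0,0],[0,0,0],[0,0,0],[0,0,0],[0,0,0],[0,0,0]], dr=[[0,0,0.8],[0,0,1.6],[0,0,2.4],[0,0,3.2],[0,0,4],[0,0,4.8],[0,0,5.6],[0,0,6.3],[0,0,6.9],[0,0,6.9]], fingers=[-1,-1,-1,-1,-1,-1,-1,-1,-1,-1], grip_force=110)

```text
t: 10.45
eef_pos: [536.1, 6.3, 101.7]
tcp_rot: [0.661, 0.751, -0.004, 0.005]
force: [2.5, -14.7, 1.8]
finger_gap: 15.7
grasp_force: 107.9
```

```bash
cat >> h.py <<'E'
def st():
    s=ctrl.get_state();x=R.from_quat(s['tcp_rot']).as_matrix()[:2,0]
    print(s['t'],s['eef_pos'].round(1),'yaw',round(np.arctan2(x[1],x[0]),3),'F',s['force'].round(1),'M',s['wrist_torque'].round(2),'gap',round(s['finger_gap'],1),round(s['grasp_force'],1),s['joints'].round(2))
E
python3 - <<'E'
from h import *
st(); w=shot('wrist','w6')
g=cv2.resize(w[190:390,180:380],None,fx=3,fy=3,interpolation=cv2.INTER_CUBIC)
cv2.imwrite('pics/w6c.png',(255*(g/255.)**.6).astype(np.uint8)[:,:,::-1])
E
```

```text
10.45 [536.1   6.3 101.7] yaw 1.698 F [  2.5 -14.7   1.8] M [-3.27 -0.35  0.34] gap 15.7 107.9 [-0.12  0.44 -0.42  0.71 -0.01  1.32]
```

View pics/w6c.png

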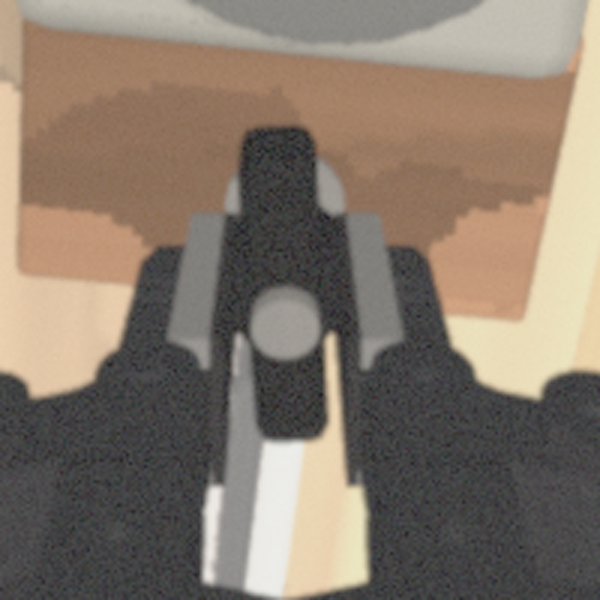

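The wing has turned with the tool and now lies along the track, (279,130)–(292,438) in the crop. I'll turn a little further to confirm the hard end.

Emit:
play_rows(linear=[[0,0,0],[0,0,0],[0,0,0],[0,0,0],[0,0,0],[0,0,0],[0,0,0],[0,0,0],[0,0,0],[0,0,0]], dr=[[0,0,0.2],[0,0,0.4],[0,0,0.6],[0,0,0.7],[0,0,0.7],[0,0,0.7],[0,0,0.7],[0,0,0.7],[0,0,0.7],[0,0,0.7]], fingers=[-1,-1,-1,-1,-1,-1,-1,-1,-1,-1])

```text
t: 11.75
eef_pos: [536.0, 10.4, 99.4]
tcp_rot: [0.704, 0.71, 0.0, 0.002]
force: [9.4, -4.9, -16.2]
finger_gap: 10.9
grasp_force: 224.1
```

```bash
python3 - <<'E'
from h import *
st(); shot('wrist','w7')
E
```

```text
11.75 [536.   10.4  99.4] yaw 1.58 F [  9.4  -4.9 -16.2] M [-0.85 -1.94  0.57] gap 10.9 224.1 [-0.12  0.44 -0.43  0.7  -0.    1.44]
```

The torque rose and the pads slipped over the boss, so the knob is at its hard end. I'll release gently, rise and check.

Emit:
play_rows(linear=[[0,0,0],[0,0,0],[0,0,0],[0,0,-8],[0,0,-25],[0,0,-45],[0,0,-65],[0,0,-85],[0,0,-100],[0,0,-100]], dr=[[0,0,0],[0,0,0],[0,0,0],[0,0,0],[0,0,0],[0,0,0],[0,0,0],[0,0,0],[0,0,0],[0,0,0]], fingers=[0,0.2,0.3,0.5,0.7,0.8,0.8,0.8,0.8,0.8], grip_force=60)

```text
t: 13.05
eef_pos: [534.9, 11.6, 202.3]
tcp_rot: [0.704, 0.71, 0.001, 0.001]
force: [0.5, 0.5, -0.3]
finger_gap: 76.6
grasp_force: 0.0
```

```bash
python3 - <<'E'
from h import *
st(); w=shot('wrist','w8')
pose=np.load('pics/w8.npy')
m=(w.max(2)<45).astype(np.uint8); n,l,s,c=cv2.connectedComponentsWithStats(m)
for i in range(1,n):
    if s[i,4]>150: print(s[i],c[i])
print(proj('wrist',[534.3,4.7,101],pose),proj('wrist',[534.3,83,123],pose))
E
```

```text
13.05 [534.9  11.6 202.3] yaw 1.579 F [ 0.5  0.5 -0.3] M [-0.02 -0.01  0.  ] gap 76.6 0.0 [-0.12  0.33 -0.3   0.94  0.    1.45]
[264 190  26  65 944] [275.82521186 219.61228814]
[    0   273   560   147 35617] [276.25134065 375.55978886]
[273.67155776 225.08546471] [274.4863726  117.31829734]
```

View pics/w8.png

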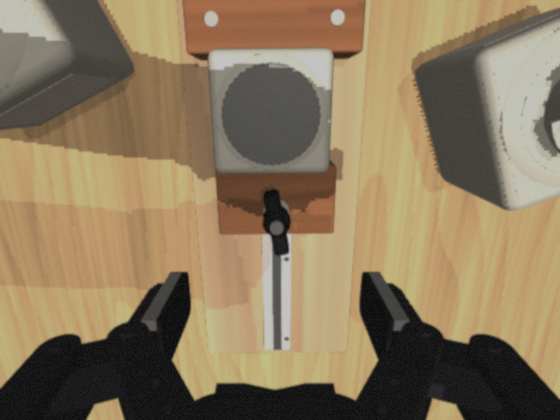

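The jar stands square between fence (y≈52 px) and stop, with the lid at (271,114). The wing lies from (272,190) to (283,253), about 10° off the track, which makes the knob about 1.40 rad: fully tight. Next I'll measure the lid.

```bash
python3 - <<'E'
from h import *
pose=np.load('pics/w8.npy'); im=cv2.imread('pics/w8.png'); x0,y0=205,50
roi=im[50:172,205:337]; hsv=cv2.cvtColor(roi,cv2.COLOR_BGR2HSV); v=cv2.GaussianBlur(roi.max(2),(5,5),0)
t,m=cv2.threshold(v,0,255,cv2.THRESH_OTSU+cv2.THRESH_BINARY_INV); print('otsu',t)
cs,_=cv2.findContours(m,cv2.RETR_EXTERNAL,cv2.CHAIN_APPROX_NONE)
for c in cs:
    if len(c)>100:
        e=cv2.fitEllipse(c); p=(e[0][0]+x0,e[0][1]+y0); print(p,e[1],e[2],cv2.boundingRect(c),onz('wrist',p,123,pose),'dia',e[1][1]/335.6*0)
h=cv2.HoughCircles(v,cv2.HOUGH_GRADIENT,1,50,param1=60,param2=20,minRadius=38,maxRadius=60)
for q in h[0][:2]: p=(q[0]+x0,q[1]+y0); print('hough',p,q[2],onz('wrist',p,123,pose), np.linalg.norm(onz('wrist',(p[0]+q[2],p[1]),123,pose)-onz('wrist',p,123,pose)))
a,b=onz('wrist',(272,191),101,pose),onz('wrist',(283,252),101,pose);print('wing',np.arctan2(*(a-b)[1::-1]))
a,b=onz('wrist',(215,172),96,pose),onz('wrist',(331,171),96,pose);print('jaredge',a,b)
# second view before (w1), lid centre was ~; ray check with w5
print(proj('wrist',[534.3,83,123],np.load('pics/w5.npy')))
E
```

```text
otsu 143.0
(265.5403289794922, 121.82177734375) (117.51829528808594, 148.64527893066406) 103.19922637939453 (0, 13, 132, 109) [528.86650463  80.31099065 123.        ] dia 0.0
hough (np.float32(273.5), np.float32(113.5)) 52.4 [533.68641131  85.223039   123.        ] 31.709702844159143
wing 1.748818799779337
jaredge [491.76637231  43.36404876  96.        ] [575.29471716  44.71861808  96.        ]
[480.23188612 280.2131343 ]
```

```bash
python3 - <<'E'
from h import *
pose=np.load('pics/w8.npy'); p5=np.load('pics/w5.npy'); im=cv2.imread('pics/w8.png')
def lid(f,box,thr):
    x,y,X,Y=box; r=cv2.medianBlur(cv2.imread(f),5)[y:Y,x:X]; m=((np.abs(r.max(2).astype(int)-thr)<22)&(r.max(2).astype(int)-r.min(2)<22)).astype(np.uint8)
    m=cv2.morphologyEx(m,cv2.MORPH_OPEN,np.ones((7,7))); c=max(cv2.findContours(m,0,1)[0],key=cv2.contourArea)
    e=cv2.fitEllipse(cv2.convexHull(c)); return (e[0][0]+x,e[0][1]+y),e[1],cv2.boundingRect(c)
print(im[114,271],cv2.imread('pics/w5.png')[269,490])
a=lid('pics/w8.png',(205,50,337,172),int(im[110:118,265:275].max(2).mean()))
b=lid('pics/w5.png',(380,180,560,345),int(cv2.imread('pics/w5.png')[265:275,485:495].max(2).mean()))
print(a,b); print(tri(ray('wrist',a[0],pose),ray('wrist',b[0],p5)),onz('wrist',a[0],123,pose))
print(tri(ray('wrist',(271,113.5),pose),ray('wrist',(479,269),p5)))
for z in (112,): print(delta([533.7,85.5,150],1.05))
E
```

```text
[83 85 88] [90 93 96]
((270.3861618041992, 113.92740249633789), (98.64739227294922, 101.55036163330078), (17, 15, 98, 100)) ((472.69934844970703, 270.96949768066406), (130.4652099609375, 166.46371459960938), (21, 16, 132, 149))
(array([532.44222977,  83.86090259, 118.05338412]), [np.float64(1.1363853607016292), np.float64(1.1363853607017609)]) [531.80342225  84.95998646 123.        ]
(array([532.20190209,  84.97192452, 118.90679936]), [np.float64(0.10386137880548817), np.float64(0.10386137880551341)])
(array([73.8,  0. , 51.2]), array([ 6.000e-03, -1.000e-03,  3.031e+00]))
```

Emit:
play_rows(linear=[[25,-0.5,0],[50,-1,0],[73.3,-1.2,0],[73.3,-1.2,10],[73.3,-1.2,30],[73.3,-1.2,50],[73.3,-1.2,68],[73.3,-1.2,74],[73.3,-1.2,74],[73.3,-1.2,74]], dr=[[0,0,1],[0,0,2],[0,0,3.03],[0,0,3.03],[0,0,3.03],[0,0,3.03],[0,0,3.03],[0,0,3.03],[0,0,3.03],[0,0,3.03]], fingers=[0.85,0.85,0.85,0.85,0.85,0.85,0.85,0.85,0.85,0.85], grip_force=40)

```text
t: 14.35
eef_pos: [532.7, 84.8, 127.3]
tcp_rot: [0.865, 0.501, 0.0, 0.0]
force: [0.6, -0.4, 0.1]
finger_gap: 79.3
grasp_force: 0.0
```

```bash
python3 - <<'E'
from h import *
st(); st(); print(delta([532.6,85,110],1.05)); w=shot('wrist','w9');pose=np.load('pics/w9.npy')
print(proj('wrist',[532.6,85,123],pose))
v=cv2.medianBlur(w,5).max(2).astype(int)
for r in (200,220,240,260): print(r,v[r,150:400:4])
E
```

```text
14.35 [532.7  84.8 127.3] yaw 1.05 F [ 0.6 -0.4  0.1] M [-0.   -0.03 -0.01] gap 79.3 0.0 [ 0.02  0.41 -0.38  0.77 -0.    2.11]
14.35 [532.7  84.8 127.3] yaw 1.05 F [ 0.6 -0.4  0.1] M [-0.   -0.03 -0.01] gap 79.3 0.0 [ 0.02  0.41 -0.38  0.77 -0.    2.11]
(array([ 0.2, -0.2, 17.3]), array([ 0.005, -0.002,  0.002]))
[274.89865981 285.08198899]
200 [115 114 112 110 110 111 111 111 113 116 119 120 120 115  95  95  96  98
 100 114 132 145 149 154 157 160 160 161 163 163 163 163 163 163 163 162
 161 161 160 159 159 160 159 151 142 132 169 167 165 164 162 162 215 218
 218 217 217 218 218 218 218 217 217]
220 [117 118 118 119 119 113 120 146 145  99 103 121 141 148 151 154 155 154
 154 156 157 158 159 144  94  58  55  56  54  56  55  56  56  56  56  54
  56  56  71 131 158 158 158 157 156 155 147 141 145 218 218 218 218 218
 218 218 218 217 217 217 218 218 218]
240 [157 169 168 170 166 160 157 141 153 155 156 156 157 156 154 152 153 156
 144  57  57  68  85  88  88  88  88  88  88  88  88  88  87  88  89  88
  88  88  88  87  87  72  63  56  84 155 155 153 152 147 137 110  73  73
  72  77 216 218 217 218 217 218 218]
260 [165 164 162 182 217 218 218 218 217 214 131 122 127 128 126 128 120  77
  86  87  85  80  71  71  71  71  72  71  71  71  71  72  71  72  71  73
  75  80  84  86  86  86  87  86  86  85  79 132 126 126 129 127 123 115
 135 159 161 165 173 212 217 217 217]
```

Emit:
play_rows(linear=[[0.1,0,5],[0.2,0,10],[0.2,0,14],[0.2,0,17],[0.2,0,17],[0.2,0,17],[0.2,0,17],[0.2,0,17],[0.2,0,17],[0.2,0,17]], dr=[[0,0,0],[0,0,0],[0,0,0],[0,0,0],[0,0,0],[0,0,0],[0,0,0],[0,0,0],[0,0,0],[0,0,0]], fingers=[0.85,0.85,0.85,0.85,0.85,-1,-1,-1,-1,-1], grip_force=115)

```text
t: 15.65
eef_pos: [533.1, 84.9, 110.9]
tcp_rot: [0.865, 0.501, 0.001, 0.001]
force: [0.8, -1.2, 6.9]
finger_gap: 57.4
grasp_force: 122.5
```

```bash
python3 - <<'E'
from h import *
st()
E
```

```text
15.65 [533.1  84.9 110.9] yaw 1.05 F [ 0.8 -1.2  6.9] M [-0.19  0.24  0.01] gap 57.4 122.5 [ 0.02  0.43 -0.4   0.73 -0.    2.11]
```

Emit:
play_rows(linear=[[0,0,0],[0,0,0],[0,0,0],[0,0,0],[0,0,0],[0,0,0],[0,0,0],[0,0,0],[0,0,0],[0,0,0]], dr=[[0,0,-0.4],[0,0,-0.8],[0,0,-1.2],[0,0,-1.6],[0,0,-2],[0,0,-2],[0,0,-2],[0,0,-2],[0,0,-2],[0,0,-2]], fingers=[-1,-1,-1,-1,-1,-1,-1,-1,-1,-1], grip_force=118)

```text
t: 16.9
eef_pos: [533.3, 85.3, 110.9]
tcp_rot: [0.765, 0.644, 0.001, 0.001]
force: [-0.3, -0.6, 4.7]
finger_gap: 57.1
grasp_force: 124.1
```

```bash
python3 - <<'E'
from h import *
st(); w=shot('wrist','w10')
E
```

```text
16.9 [533.3  85.3 110.9] yaw 1.399 F [-0.3 -0.6  4.7] M [0.06 0.17 0.04] gap 57.1 124.1 [ 0.02  0.43 -0.4   0.73  0.    1.76]
```

Emit:
play_rows(linear=[[0,0,0],[0,0,0],[0,0,0],[0,0,0],[0,0,0],[0,0,0],[0,0,0],[0,0,0],[0,0,0],[0,0,0]], dr=[[0,0,-0.6],[0,0,-1.2],[0,0,-1.8],[0,0,-2.4],[0,0,-3],[0,0,-3.5],[0,0,-4],[0,0,-4],[0,0,-4],[0,0,-4]], fingers=[-1,-1,-1,-1,-1,-1,-1,-1,-1,-1])

```text
t: 18.2
eef_pos: [532.4, 85.1, 110.9]
tcp_rot: [0.499, 0.867, 0.0, 0.0]
force: [-2.6, -0.3, 7.4]
finger_gap: 57.1
grasp_force: 124.4
```

```bash
python3 - <<'E'
from h import *
st(); w=shot('wrist','w11')
# do ribs / lid follow the gripper? compare lid region between w10 and w11, and the jar against the fence
a,b=[cv2.GaussianBlur(cv2.imread(f'pics/{n}.png'),(3,3),0).max(2).astype(int) for n in('w10','w11')]
for r in (225,230,235): print(r,a[r,240:312:2],b[r,240:312:2],sep='\n')
E
```

```text
18.2 [532.4  85.1 110.9] yaw 2.098 F [-2.6 -0.3  7.4] M [0.02 0.51 0.12] gap 57.1 124.4 [ 0.02  0.43 -0.4   0.74 -0.    1.07]
225
[166 166 165 163 158 163 167 168 166 146 123 134 156 149 107  83 120 138
 135 124  97 106 137 158 154 124 127 154 164 167 168 167 167 167 167 166]
[144 143 143 143 144 145 149 153 143 128 124 142 150 135 112  95 127 142
 124 109  90 116 146 143 148 151 161 176 180 177 176 178 179 178 177 177]
230
[162 160 152 129  86  74  90  79  63  58  56  57  58  57  58  59  58  58
  58  56  58  58  59  59  59  56  60  64  75  89  84 103 149 166 167 167]
[143 143 142 128  87  72  83  75  63  60  59  58  59  60  61  60  60  60
  60  60  60  61  59  59  59  58  62  70  84  89  79 103 155 166 170 176]
235
[62 59 58 56 58 56 57 57 57 58 56 58 58 56 57 57 57 59 59 58 58 59 59 58
 59 56 58 58 58 58 56 58 59 65 79 76]
[62 61 59 59 58 56 58 59 59 58 57 58 59 58 58 60 60 60 59 60 58 60 59 60
 59 59 61 61 61 61 59 60 61 66 74 75]
```

The rib pattern keeps its place in the tool frame, so the lid turned with the gripper through 60° in all. Now a gentle test lift.

Emit:
play_rows(linear=[[0,0,-0.5],[0,0,-1],[0,0,-1.5],[0,0,-2],[0,0,-2.5],[0,0,-3],[0,0,-3.5],[0,0,-4],[0,0,-4],[0,0,-4]], dr=[[0,0,0],[0,0,0],[0,0,0],[0,0,0],[0,0,0],[0,0,0],[0,0,0],[0,0,0],[0,0,0],[0,0,0]], fingers=[-1,-1,-1,-1,-1,-1,-1,-1,-1,-1])

```text
t: 19.5
eef_pos: [532.3, 85.1, 113.8]
tcp_rot: [0.499, 0.867, -0.0, 0.0]
force: [-0.4, 0.7, -1.0]
finger_gap: 57.0
grasp_force: 125.2
```

```bash
python3 - <<'E'
from h import *
st()
E
```

```text
19.5 [532.3  85.1 113.8] yaw 2.097 F [-0.4  0.7 -1. ] M [-0.01 -0.01  0.01] gap 57.0 125.2 [ 0.02  0.43 -0.4   0.74 -0.    1.07]
```

Emit:
play_rows(linear=[[0,0,-3],[0,0,-7],[0,0,-11],[0,0,-15],[0,0,-19],[0,0,-23],[0,0,-27],[0,0,-30],[0,0,-30],[0,0,-30]], dr=[[0,0,0],[0,0,0],[0,0,0],[0,0,0],[0,0,0],[0,0,0],[0,0,0],[0,0,0],[0,0,0],[0,0,0]], fingers=[-1,-1,-1,-1,-1,-1,-1,-1,-1,-1])

```text
t: 20.75
eef_pos: [532.2, 85.1, 143.7]
tcp_rot: [0.499, 0.867, -0.0, -0.0]
force: [-0.2, -0.4, -0.9]
finger_gap: 56.7
grasp_force: 125.2
```

```bash
python3 - <<'E'
from h import *
st(); w=shot('wrist','w12'); t=shot('top','t3'); s=shot('side','s3')
a,b=[cv2.GaussianBlur(cv2.imread(f'pics/{n}.png'),(3,3),0).max(2).astype(int) for n in('w11','w12')]
for r in (225,230): print(r,a[r,240:312:2],b[r,240:312:2],sep='\n')
# side view: column through lid / neck / shoulder
c=proj('side',[532.5,85,156]); d=proj('side',[532.5,85,96]); print(c,d,proj('side',[532.5,115,135]),proj('side',[532.5,107,120]),proj('side',[532.5,107,96]))
x=int(round(proj('side',[532.5,110,120])[0]))
im=cv2.imread('pics/s3.png'); print(x,[(r,tuple(map(int,im[r,x]))) for r in range(190,262,2)])
E
```

```text
20.75 [532.2  85.1 143.7] yaw 2.097 F [-0.2 -0.4 -0.9] M [-0.03  0.05  0.02] gap 56.7 125.2 [ 0.02  0.39 -0.37  0.81 -0.    1.07]
225
[144 143 143 143 144 145 149 153 143 128 124 142 150 135 112  95 127 142
 124 109  90 116 146 143 148 151 161 176 180 177 176 178 179 178 177 177]
[138 138 138 126 108 100  99  99  99  92  88  94 102 103  88  74  84  91
  88  84  71  80  98 109 117 118 125 135 138 137 137 136 139 150 166 171]
230
[143 143 142 128  87  72  83  75  63  60  59  58  59  60  61  60  60  60
  60  60  60  61  59  59  59  58  62  70  84  89  79 103 155 166 170 176]
[136 122 101  90  71  61  66  63  60  58  55  56  57  57  59  59  57  57
  58  58  57  59  58  57  57  56  58  62  72  81  69  74 107 133 138 149]
[266.12277678 213.69478032] [265.80949723 230.46840501] [262.31367049 226.00013061] [263.25161462 228.51077083] [263.15605371 235.14368926]
263 [(190, (21, 19, 19)), (192, (21, 18, 17)), (194, (19, 18, 17)), (196, (22, 19, 16)), (198, (19, 17, 17)), (200, (33, 50, 59)), (202, (77, 120, 144)), (204, (94, 141, 168)), (206, (94, 134, 157)), (208, (62, 76, 84)), (210, (44, 46, 46)), (212, (45, 48, 47)), (214, (42, 45, 44)), (216, (45, 48, 47)), (218, (52, 57, 55)), (220, (50, 54, 52)), (222, (48, 49, 48)), (224, (45, 46, 45)), (226, (49, 55, 56)), (228, (77, 86, 87)), (230, (81, 91, 92)), (232, (85, 94, 96)), (234, (95, 105, 107)), (236, (104, 116, 118)), (238, (105, 116, 118)), (240, (97, 108, 110)), (242, (88, 98, 100)), (244, (88, 98, 100)), (246, (85, 95, 97)), (248, (65, 79, 92)), (250, (27, 52, 82)), (252, (20, 46, 79)), (254, (24, 49, 81)), (256, (24, 50, 85)), (258, (27, 51, 84)), (260, (21, 46, 79))]
```

```bash
python3 -c "
from cell import ticket
print(ticket.close_job())"
```

```text
the job is handed in; nothing more can be done
None
```

The job is handed in at about 21 s: the jar is nipped against the fence, the stop is locked with its knob at about 1.40 rad, and the lid, turned 60° anticlockwise and lifted straight up, is held level about 14 mm above the open mouth.

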